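Load the purple-capped tube rack into the blood mixer

ROBOT

A 6-joint arm with a two-finger parallel gripper is mounted at the origin on the work surface. World frame = base frame: x ahead of the robot, y to its left, z up, the work surface at z = 0. Lengths are in m, angles in degrees, forces in N, time in s.
With the tool pointing down it reaches from about 0.25 to 0.725 m from the base axis. Payload 9.7 kg.
Tool frame: the origin (TCP) lies midway between the tips of the shut fingers; the grasp point (between the pads) lies 19 mm behind it; z points along the fingers, y is the line along which they close (so a half turn about z gives the same grasp; the last joint's range is limited). The gripper opens to 85 mm and grips with 20 to 120 N. Pads are 22 mm wide; open, the fingers measure 114 mm over their backs; the gripper's body (76 mm by 85 mm) begins 54 mm behind the grasp point. The pads swing forward as they close: fully open they stand 13 mm farther back than shut.
Start: joints at [0, 4.979, 10.078, 95.1, 0, 90], TCP at [0.55, -0, 0.231] pointing down, gripper open.
Joint ranges: [-179.16, 179.16], [-48.56, 103.87], [-65.8, 70.77], [-126.05, 130.52], [-82.76, 87.17], [-180, 180]. Speed limits (degrees/s): [127.2, 127.2, 147.25, 180, 180, 180].

INTERFACE

Orientations are given as [roll, pitch, yaw] about the fixed x, y, z axes, in that order (R = Rz(yaw) Ry(pitch) Rx(roll)).
In Python, from workcell import bot gives the robot as it stands.
- The arm moves only by the shell command python3 -m crank 'ROWS' [FORCE]. ROWS is JSON, a list of rows, each an object with "gripper": the finger opening in mm, from 0 to 85.4; "travel": the shift along the tool's x, y, z in mm, a list of three; "twist": the turn, a rotation vector about the tool's x, y, z in rad, a list of three. In form: [{"gripper": gripper, "travel": [tx, ty, tz], "twist": [rx, ry, rz]}, ...]. A call has 1 to 12 rows; each row shifts and turns the commanded pose from where the row before left it, along the tool's axes as they then stand; what a row does not reach is not made up. A row lasts 1/8 s, in which the tool goes at most 62.5 mm and 10.7 degrees, less where a joint would pass 70% of its speed; a pose out of reach is approached as far as the arm can. A call is refused whole if a number of a shift passes 62.5 or a number of a turn 0.188, either way. A call with a gripper value outside its range is refused whole. The fingers move at their own pace and stop on an object; FORCE is the grip in N (left out, the last holds). Time passes only in rows, so rows that do not move let the fingers close. It gives the time, the measured TCP pose, the force, the opening and the grip force at its end, in the units of the state.
- bot.get_obs(): the state, without advancing time (a new reading comes with each control period).
- bot.camera(name): name is "scene" or "side" or "wrist"; returns the picture (384x512x3 uint8, red, green, blue); there is no depth.
- bot.calibration(name): a dict with "vfov" (degrees; the focal length in pixels is half the picture's height over the tangent of half this angle, whatever the lens; pixels are square), "cx", "cy" (the principal point, pixels), "camera_from_world" (4x4, takes a point from world to camera coordinates). Camera axes: x right, y down, z forward; pixel columns grow to the right and rows downward; lengths in m; the calibration is good to about 2 mm. A picture is of the moment at which its call begins: read the wrist's pose just before it. calibration takes no time and is no camera call; for the wrist camera it gives the pose at the moment of the call.
- bot.job_done(): hands the job in; it is judged then, once.
The state is a dict: "time": time; "q": joint angles; "qd": joint speeds; "joint_efforts": joint torques, N m; "ee_pos": TCP position; "tcp_rot": TCP orientation; "wrist_force": force on the tool from outside, world axes, zero at the start; "torque": the same for the moment, N m; "opening": finger opening in m; "grasp_force": force on a finger pad.
Only numpy, scipy, OpenCV 4.12 (cv2) and the standard library are available. Lean on these libraries where they do the work, as an engineer would, in place of code of your own. Each camera call takes 0.05 s, during which the arm holds its last target. There are 200 camera calls.

TASK

Pick up the rack of purple-capped blood tubes, set its foot plate down in front of the mixer's slide and push it in under the rails until it is fully home and the blue sprung catch has clicked shut behind it; then let go. Keep the tubes upright and leave the yellow-capped rack where it stands.

Things in the scene. Friction and masses are not known exactly. Their poses are not given: they have to be found in the camera images.
- rack_purple: White tube rack, six PURPLE caps, 0.15 to 0.3 kg, loose on the desk. Origin: centre of underside, z up. Grey foot plate 66 (x) x 64 (y) x 6 mm, corners cut 4 mm; white block 60 (x) x 36 (y) mm, z 6 to 62; caps up to z 80. Grip the block from above across its 36 mm width (along y), at z about 50 mm. Either end may enter the slide first.
- rack_yellow: The same rack with six YELLOW caps; it stays where it is. Origin: centre of its underside.
- mixer: White blood-tube mixer, fixed, 245 x 130 mm, flat top at z = 40 mm. Origin: desk level, on the slide's centre line; x = direction a rack slides in, z up. Open flat top from x -145 to -93 mm, then a flared mouth without lips to x -73: set the rack down here, square to the mixer, origin at x about -110, y 0, z 40 mm. Push it along +x, resting on the top, under the rails (slippery).
- slide_home (a point): Where the rack's origin is when fully home against the grey console (end stop): x +17, y 0, z 40 mm in the mixer's frame, axes as the mixer's. In that frame two dark undercut rails run x -62 to +50 mm, 76 mm apart (6 mm play each side of the foot); lips over the foot leave 50 mm for the block, undersides 10, tops 14 mm (18 at the mouth) above the top. Mouth flares to 110 mm wide.
- catch (a joint): Blue sprung catch in the mixer's +y rail, slides sideways (m). 0 = shut: wedge tip 18 mm into the channel, square face at mixer x = -22 mm, behind the rear edge of a rack that is home. The rack pushed in moves it out by itself (reads 0.005 to 0.02; spring 1 to 4 N, push some 2 to 8 N) until the foot has passed and it snaps back to 0. Its thumb tab need not be touched.

How it is judged:
By the outcome, as a careful person would: the job done as asked, in the order asked, and still so for the second after the job is handed in, with the robot touching nothing.
It also fails if it takes over 54 s, if anything falls off the work surface, if the arm or the gripper's body presses on something with over 40 N, if the wrist force passes 120 N, or if a joint passes its speed limit or range.

## Working session

There is one attempt and no reset: what is moved stays moved. The work goes in short steps, Python scripts to look and compute and a shell command to move; the robot and the scene stay as the last step left them, time stands still between calls to the robot, and variables do not carry over. Pictures are saved under pics/ and viewed, at most 10 in all, crops included, and the job is handed in when it is done.

```bash
mkdir -p pics; python3 - <<'E'
from workcell import bot
import cv2,numpy as np
o=bot.get_obs();print(o)
for n in("scene","side","wrist"):
    c=bot.calibration(n);print(n,c)
    cv2.imwrite(f"pics/{n}0.png",bot.camera(n)[:,:,::-1])
E
```

```text
{'time': 0.0, 'q': array([ 1.77680419e-03,  5.01106500e+00,  1.00337480e+01,  9.51000422e+01,
       -2.55100755e-03,  9.00018798e+01]), 'qd': array([ 0.09159171, -0.06678362, -0.01440625, -0.11422805, -0.02045328,
       -0.01965921]), 'joint_efforts': array([ 7.68234549e-04, -5.20392072e+01,  4.64802504e+01,  1.63646933e-02,
        2.23589603e-05, -6.77332673e-05]), 'ee_pos': array([5.49762628e-01, 4.35954257e-06, 2.30577089e-01]), 'tcp_rot': array([-1.79922641e+02,  2.55354327e-03,  8.99999005e+01]), 'wrist_force': array([-0.54640056,  0.07687985,  0.12058162]), 'torque': array([-0.01552397,  0.0225201 , -0.01114708]), 'grasp_force': 0.0, 'opening': 0.08558879929956975}
scene {'vfov': 47.487119088364665, 'cx': 256.4310422676392, 'cy': 184.51278485069778, 'camera_from_world': array([[ 2.29491371e-02,  9.99736276e-01,  8.46289379e-04,
        -9.06209103e-02],
       [ 8.41396623e-01, -1.88572280e-02, -5.40088999e-01,
        -4.25467431e-01],
       [-5.39930606e-01,  1.31066415e-02, -8.41607484e-01,
         1.31898479e+00],
       [ 0.00000000e+00,  0.00000000e+00,  0.00000000e+00,
         1.00000000e+00]])}
side {'vfov': 53.51676926484519, 'cx': 252.3858657748453, 'cy': 186.96795321835864, 'camera_from_world': array([[ 0.71038989, -0.70377836,  0.00649717, -0.31614824],
       [-0.42743864, -0.43875134, -0.79043878,  0.32985309],
       [ 0.55914436,  0.55874258, -0.61250658,  0.44312105],
       [ 0.        ,  0.        ,  0.        ,  1.        ]])}
wrist {'vfov': 70.34432370147096, 'cx': 253.84405837422415, 'cy': 194.05655940471408, 'camera_from_world': array([[ 9.99999115e-01,  1.20871348e-03, -5.56265915e-04,
        -5.49509093e-01],
       [ 1.31356562e-03, -9.63432109e-01,  2.67949333e-01,
        -3.40662526e-02],
       [-2.12050474e-04, -2.67949826e-01, -9.63432844e-01,
         3.78641031e-01],
       [ 0.00000000e+00,  0.00000000e+00,  0.00000000e+00,
         1.00000000e+00]])}
```

View pics/scene0.png

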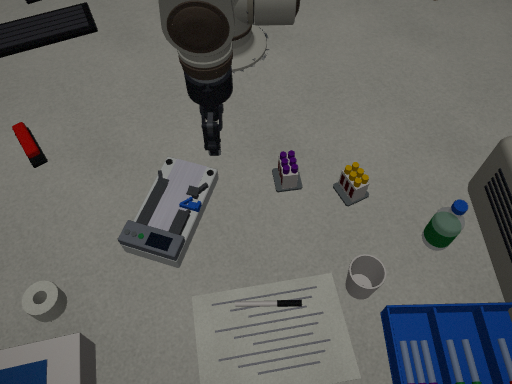

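View pics/side0.png

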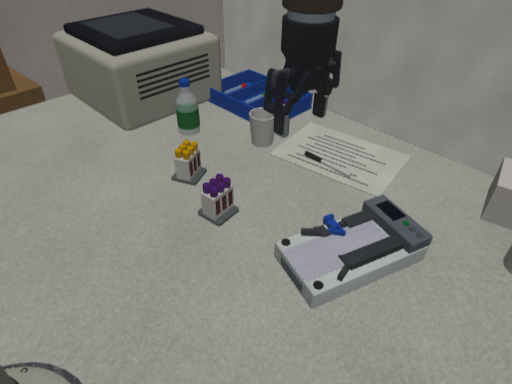

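View pics/wrist0.png

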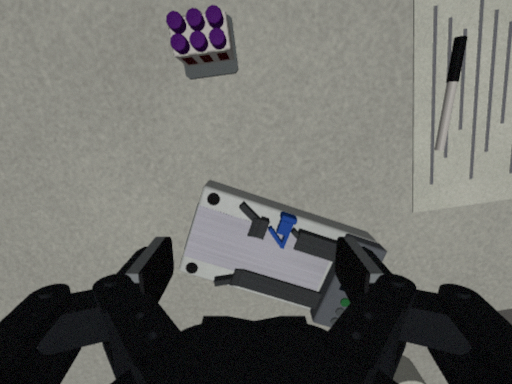

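The wrist view shows the purple caps around (198,30), and the mixer with its open end at the left (dots at (213,199) and (192,268)) and its console at the right, around (350,290). The side and scene views agree with this. I'll get rough positions first, then take a clearer look.

```bash
cat > h.py <<'E'
import numpy as np,cv2
from workcell import bot
def cam(n):
    c=bot.calibration(n);T=np.array(c["camera_from_world"]);f=192/np.tan(np.radians(c["vfov"]/2))
    K=np.array([[f,0,c["cx"]],[0,f,c["cy"]],[0,0,1]]);return K,T
def atz(KT,uv,z):
    K,T=KT;R=T[:3,:3];C=-R.T@T[:3,3];d=R.T@np.linalg.solve(K,[*uv,1]);return C+d*(z-C[2])/d[2]
def proj(KT,P):
    K,T=KT;p=(np.atleast_2d(P)@T[:3,:3].T+T[:3,3])@K.T;return p[:,:2]/p[:,2:]
def tri(obs):
    A=[];b=[]
    M=np.zeros((3,3));v=np.zeros(3)
    for (K,T),uv in obs:
        R=T[:3,:3];C=-R.T@T[:3,3];d=R.T@np.linalg.solve(K,[*uv,1]);d/=np.linalg.norm(d)
        P=np.eye(3)-np.outer(d,d);M+=P;v+=P@C
    return np.linalg.solve(M,v)
def purple(img):
    h=cv2.cvtColor(img,cv2.COLOR_RGB2HSV);m=cv2.inRange(h,(128,110,40),(155,255,255))
    n,l,s,c=cv2.connectedComponentsWithStats(m);return [(tuple(np.round(c[i],1)),int(s[i,4])) for i in range(1,n) if s[i,4]>8],m
E
python3 - <<'E'
from h import *
obs=[]
for n in("scene","side","wrist"):
    im=cv2.imread(f"pics/{n}0.png")[:,:,::-1].copy();b,m=purple(im);print(n,b)
    ys,xs=np.nonzero(m);obs.append((cam(n),(xs.mean(),ys.mean())))
print(tri(obs),[proj(o[0],tri(obs))-o[1] for o in obs])
w=cam("wrist")
for p in[(213,199),(192,268),(208,183),(182,275),(384,249),(318,320)]:print(p,atz(w,p,.04))
E
```

```text
scene [((np.float64(284.2), np.float64(162.3)), 136), ((np.float64(292.5), np.float64(161.3)), 138), ((np.float64(432.9), np.float64(382.8)), 10)]
side [((np.float64(284.1), np.float64(101.4)), 14), ((np.float64(216.0), np.float64(185.0)), 361)]
wrist [((np.float64(213.4), np.float64(14.7)), 232), ((np.float64(193.7), np.float64(17.4)), 229), ((np.float64(174.2), np.float64(20.2)), 232), ((np.float64(216.7), np.float64(36.3)), 226), ((np.float64(197.4), np.float64(39.1)), 222), ((np.float64(178.4), np.float64(42.0)), 226)]
[0.51010966 0.17025488 0.05092447] [array([[-3.77065822, -7.50217957]]), array([[-1.63506623,  4.58296978]]), array([[ 20.47373526, -10.55220197]])]
(213, 199) [ 0.49744251 -0.03013614  0.04      ]
(192, 268) [ 0.46470419 -0.12917111  0.04      ]
(208, 183) [ 0.49197376 -0.00915888  0.04      ]
(182, 275) [ 0.4501939  -0.14008403  0.04      ]
(384, 249) [ 0.72498252 -0.10007365  0.04      ]
(318, 320) [ 0.64344033 -0.21407355  0.04      ]
```

```bash
python3 -m crank '[{"gripper":85,"travel":[-55,0,-30],"twist":[0,0,0]},{"gripper":85,"travel":[-55,0,-30],"twist":[0,0,0]},{"gripper":85,"travel":[0,0,0],"twist":[0,0,0]},{"gripper":85,"travel":[0,0,0],"twist":[0,0,0]}]'
python3 - <<'E'
from h import *
import pickle
k=cam("wrist");im=bot.camera("wrist");cv2.imwrite("pics/w1.png",im[:,:,::-1]);pickle.dump(k,open("w1.pkl","wb"))
c=im[90:290,120:386];cv2.imwrite("pics/w1c.png",cv2.resize(c[:,:,::-1],None,fx=3,fy=3,interpolation=cv2.INTER_CUBIC))
print(purple(im)[0])
E
```

```text
time: 0.65
ee_pos: [0.5499, -0.1097, 0.2905]
tcp_rot: [-180.0, -0.0, 90.0]
wrist_force: [0.5, -0.6, 0.0]
opening: 0.0851
grasp_force: 0.0
[]
```

View pics/w1c.png

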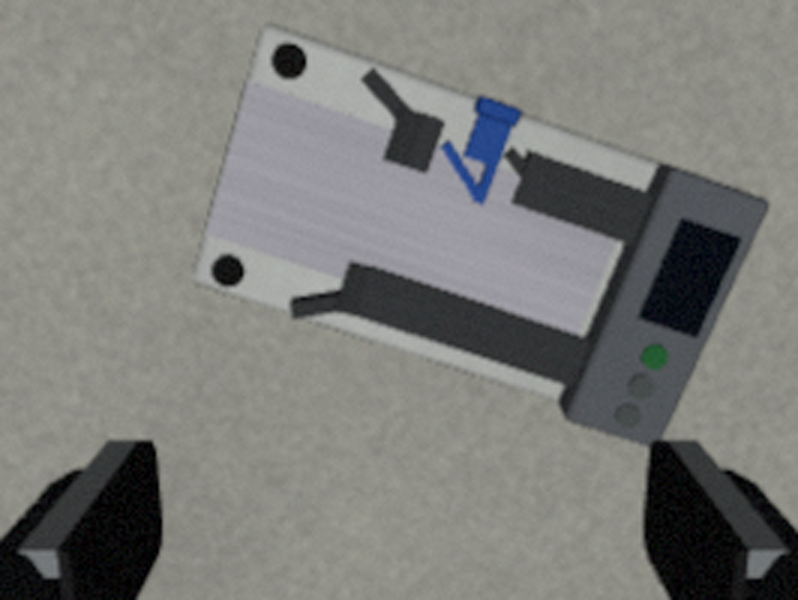

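The crop shows the mixer clearly. Its top corners are at crop (267,25) and (195,283), and the rail lips at (350,264), (588,338) and (625,242). The catch tip is at (481,203). I'll fit the pose with the height left free, and use the side view as the second view.

```bash
python3 - <<'E'
from h import *
import pickle
from scipy.optimize import least_squares
k=pickle.load(open("w1.pkl","rb"));s=cam("side");w0=None
P=np.array([[-145,65,40],[-145,-65,40],[-62,-25,54],[50,-25,54],[50,25,54],[-22,20,50],[-62,25,54]])/1e3
c=np.array([[267,25],[195,283],[350,264],[588,338],[625,242],[481,203],[385,157]])
u=(c+.5)/3-.5+[120,90]
im=cv2.imread("pics/side0.png");cv2.imwrite("pics/side0c.png",cv2.resize(im[180:320,255:455],None,fx=4,fy=4,interpolation=cv2.INTER_CUBIC))
def W(p,P):
    a=p[2];R=np.array([[np.cos(a),-np.sin(a),0],[np.sin(a),np.cos(a),0],[0,0,1]]);return P@R.T+[p[0],p[1],p[3]]
for free in(0,1):
    f=lambda p:(proj(k,W([*p[:3],p[3]*free],P))-u).ravel()
    r=least_squares(f,[.6,-.12,-.35,0],loss="soft_l1");p=r.x;print(p[:2],np.degrees(p[2]),p[3]*free);print(f(p).reshape(-1,2).round(1).tolist())
    print("side pred",proj(s,W([*p[:3],p[3]*free],P)).round(1).tolist())
E
```

```text
[ 0.60018906 -0.11870111] -18.566141742883122 0.0
[[-3.5, -2.1], [-3.4, -0.1], [6.0, 0.7], [-0.2, 0.0], [0.8, -0.1], [-0.6, -0.4], [5.6, 2.7]]
side pred [[272.0, 240.7], [312.0, 295.3], [341.4, 254.2], [392.5, 233.6], [373.9, 216.6], [344.0, 231.6], [324.3, 235.1]]
[ 0.60174281 -0.12049466] -18.626698758954202 -0.009820840038544106
[[-1.0, -0.3], [-0.7, -0.5], [7.4, 0.4], [-0.7, -0.7], [-0.0, -0.0], [-0.2, -0.0], [6.7, 3.3]]
side pred [[273.1, 244.6], [312.8, 299.2], [341.9, 258.2], [392.6, 237.6], [374.1, 220.5], [344.5, 235.5], [324.9, 239.1]]
```

View pics/side0c.png

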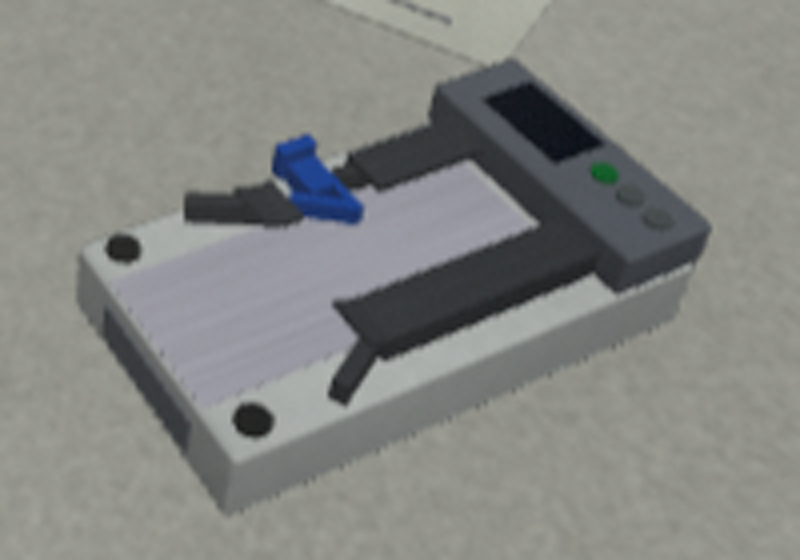

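The side crop shows the top corners at (78,258) and (232,460), the lip start at (335,302) and the catch tip at (361,210). The lips start at the -73 mouth rather than at -62. I'll refit using both views together.

```bash
python3 - <<'E'
from h import *
import pickle
from scipy.optimize import least_squares
k=pickle.load(open("w1.pkl","rb"));s=cam("side")
P=np.array([[-145,65,40],[-145,-65,40],[-73,-25,58],[50,-25,54],[50,25,54],[-22,20,50],[-73,25,58]])/1e3
c=np.array([[267,25],[195,283],[350,264],[588,338],[625,242],[481,203],[385,157]])
u=(c+.5)/3-.5+[120,90]
Ps=P[[0,1,2,5]];us=(np.array([[78,258],[232,460],[335,302],[361,210]])+.5)/4-.5+[255,180]
def W(p,P):
    a=p[2];R=np.array([[np.cos(a),-np.sin(a),0],[np.sin(a),np.cos(a),0],[0,0,1]]);return P@R.T+[p[0],p[1],p[3]]
for name,fz,ws in(("wrist",0,0),("wrist z",1,0),("both",0,.6),("both z",1,.6)):
    f=lambda p:np.r_[(proj(k,W([*p[:3],p[3]*fz],P))-u).ravel(),ws*(proj(s,W([*p[:3],p[3]*fz],Ps))-us).ravel()]
    r=least_squares(f,[.6,-.12,-.35,0],loss="soft_l1");p=r.x;print(name,p[:2],np.degrees(p[2]),p[3]*fz);print(f(p).reshape(-1,2).round(1).tolist())
    print("set-down",W([*p[:3],0],np.array([[-.110,0,.04],[.017,0,.04]])))
E
python3 -m crank '[{"gripper":85,"travel":[50,-14,10],"twist":[0,0,0]},{"gripper":85,"travel":[50,-14,10],"twist":[0,0,0]},{"gripper":85,"travel":[50,-14,10],"twist":[0,0,0]},{"gripper":85,"travel":[30,-14,10],"twist":[0,0,0]},{"gripper":85,"travel":[0,0,0],"twist":[0,0,0]},{"gripper":85,"travel":[0,0,0],"twist":[0,0,0]}]'
python3 - <<'E'
from h import *
import pickle
k=cam("wrist");im=bot.camera("wrist");cv2.imwrite("pics/w2.png",im[:,:,::-1]);pickle.dump(k,open("w2.pkl","wb"))
print(purple(im)[0]); k0=np.array
E
```

```text
wrist [ 0.60226658 -0.11932516] -18.587822724142146 0.0
[[-1.9, -1.7], [-2.0, 0.3], [-0.0, -0.7], [1.2, 0.4], [2.2, 0.4], [0.9, 0.1], [-0.6, 0.8], [-0.0, -0.0], [0.0, 0.0], [-0.0, -0.0], [0.0, -0.0]]
set-down [[ 0.4980046  -0.08426179  0.04      ]
 [ 0.61837979 -0.12474404  0.04      ]]
wrist z [ 0.60242491 -0.12095266] -18.643803825923847 -0.009897616682543556
[[-0.5, 0.0], [-0.2, -0.3], [0.5, -1.1], [-0.3, -0.5], [0.4, 0.3], [0.3, 0.3], [-0.2, 1.3], [-0.0, 0.0], [0.0, 0.0], [-0.0, 0.0], [0.0, 0.0]]
set-down [[ 0.49819724 -0.08578744  0.04      ]
 [ 0.61853282 -0.12638729  0.04      ]]
both [ 0.60217734 -0.1194749 ] -18.517672135242105 0.0
[[-2.0, -1.4], [-2.1, 0.5], [-0.1, -0.5], [1.2, 0.5], [2.2, 0.5], [0.8, 0.2], [-0.7, 0.9], [-0.6, -2.2], [0.4, 0.2], [-0.6, -0.5], [0.1, -0.5]]
set-down [[ 0.49787251 -0.08453922  0.04      ]
 [ 0.61829718 -0.12487405  0.04      ]]
both z [ 0.60255256 -0.12031058] -18.644204216309372 -0.0059793550977899216
[[-0.9, -0.6], [-0.8, -0.1], [0.4, -1.0], [0.4, -0.1], [1.3, 0.3], [0.7, 0.2], [-0.2, 1.1], [-0.4, -0.8], [0.4, 1.6], [-0.6, 1.1], [0.1, 1.0]]
set-down [[ 0.49832514 -0.08514463  0.04      ]
 [ 0.61866044 -0.12574532  0.04      ]]
time: 1.45
ee_pos: [0.4937, 0.0709, 0.2508]
tcp_rot: [-180.0, 0.0, 90.1]
wrist_force: [-0.3, 0.4, -0.0]
opening: 0.0854
grasp_force: 0.0
[((np.float64(269.8), np.float64(95.2)), 153), ((np.float64(252.7), np.float64(97.4)), 146), ((np.float64(235.7), np.float64(99.7)), 148), ((np.float64(271.7), np.float64(113.1)), 142), ((np.float64(254.9), np.float64(115.2)), 136), ((np.float64(238.0), np.float64(117.3)), 136)]
```

```bash
python3 - <<'E'
from h import *
import pickle
k2=pickle.load(open("w2.pkl","rb"))
T0=np.array([[ 9.99999115e-01,1.20871348e-03,-5.56265915e-04,-5.49509093e-01],[1.31356562e-03,-9.63432109e-01,2.67949333e-01,-3.40662526e-02],[-2.12050474e-04,-2.67949826e-01,-9.63432844e-01,3.78641031e-01],[0,0,0,1]])
k0=(k2[0],T0)
a=[(213.4,14.7),(193.7,17.4),(174.2,20.2),(216.7,36.3),(197.4,39.1),(178.4,42.0)]
b=[(269.8,95.2),(252.7,97.4),(235.7,99.7),(271.7,113.1),(254.9,115.2),(238.0,117.3)]
X=np.array([tri([(k0,p),(k2,q)]) for p,q in zip(a,b)]);print(X.round(4));print(X.mean(0))
v=np.array([X[0]-X[2],X[3]-X[5]]);print(np.degrees(np.arctan2(v[:,1],v[:,0])),np.linalg.norm(v,axis=1))
for z in(.074,.078):
    Y=np.array([atz(k2,q,z) for q in b]);print(z,Y.mean(0),np.degrees(np.arctan2(*(Y[0]-Y[2]+Y[3]-Y[5])[1::-1])))
im=cv2.imread("pics/w2.png");cv2.imwrite("pics/w2c.png",cv2.resize(im[70:170,190:320],None,fx=6,fy=6,interpolation=cv2.INTER_CUBIC))
E
```

```text
[[0.5108 0.1645 0.0773]
 [0.492  0.1621 0.0779]
 [0.4734 0.1596 0.0783]
 [0.5133 0.1458 0.0782]
 [0.4946 0.1434 0.0782]
 [0.4757 0.1411 0.0772]]
[0.49328842 0.15273255 0.0778692 ]
[7.45738065 7.08242154] [0.03776202 0.03794453]
0.074 [0.49332732 0.15291714 0.074     ] 7.133851233942164
0.078 [0.49332754 0.15275775 0.078     ] 7.133851233942157
```

View pics/w2c.png

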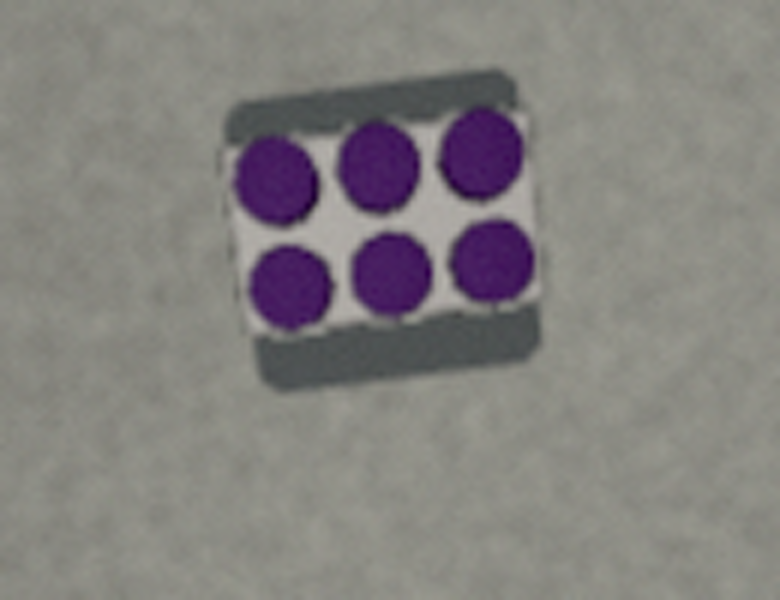

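The rack is square to the view and upright, with all six caps in place. It sits at (0.4933, 0.1528) with yaw 7.2°, and the caps measure 78 mm high, as they should. I'll move over it and check which way joint 6 turns.

```bash
python3 -m crank '[{"gripper":85,"travel":[41,0,0],"twist":[0,0,0]},{"gripper":85,"travel":[41,0,0],"twist":[0,0,0]},{"gripper":85,"travel":[0,0,0],"twist":[0,0,-0.18]},{"gripper":85,"travel":[0,0,0],"twist":[0,0,0]}]'
python3 -c "
from workcell import bot
print(bot.get_obs()['q'].round(1))"
```

```text
time: 2.0
ee_pos: [0.4944, 0.152, 0.251]
tcp_rot: [-180.0, 0.0, 100.2]
wrist_force: [-0.3, -0.5, -0.3]
opening: 0.0851
grasp_force: 0.0
[17.1  1.   8.1 97.2 -0.  96.9]
```

```bash
python3 -m crank '[{"gripper":85,"travel":[0,0,10],"twist":[0,0,-0.18]},{"gripper":85,"travel":[0,0,10],"twist":[0,0,-0.18]},{"gripper":85,"travel":[0,0,10],"twist":[0,0,-0.18]},{"gripper":85,"travel":[0,0,10],"twist":[0,0,-0.18]},{"gripper":85,"travel":[0,0,10],"twist":[0,0,-0.18]},{"gripper":85,"travel":[0,0,10],"twist":[0,0,-0.18]},{"gripper":85,"travel":[0,0,10],"twist":[0,0,-0.18]},{"gripper":85,"travel":[0,0,10],"twist":[0,0,-0.18]},{"gripper":85,"travel":[0,0,0],"twist":[0,0,-0.078]},{"gripper":85,"travel":[0,0,0],"twist":[0,0,0]},{"gripper":85,"travel":[0,0,0],"twist":[0,0,0]}]'
cat > err.py <<'E'
# prints the needed tool-frame shift (mm) and twist z (rad) to reach x y z yaw
import sys;from h import *
from scipy.spatial.transform import Rotation as Ro
x,y,z,yaw=map(float,sys.argv[1:]);o=bot.get_obs()
R=Ro.from_euler("xyz",o["tcp_rot"],degrees=True);G=Ro.from_euler("xyz",[180,0,yaw],degrees=True)
print((R.inv().apply(np.array([x,y,z])-o["ee_pos"])*1e3).round(1),(R.inv()*G).as_rotvec().round(4),o["q"].round(1))
E
python3 err.py .4933 .1528 .028 187.2
```

```text
time: 3.38
ee_pos: [0.4943, 0.1518, 0.1714]
tcp_rot: [180.0, 0.0, -173.0]
wrist_force: [-0.2, 0.1, -0.2]
opening: 0.085
grasp_force: 0.0
[  0.9   1.1 143.4] [ 0.0001  0.0004 -0.0029] [17.1 -0.4 -2.1 88.3 -0.  10. ]
```

```bash
python3 -m crank '[{"gripper":85,"travel":[0.9,1.1,40],"twist":[0,0,-0.003]},{"gripper":85,"travel":[0,0,40],"twist":[0,0,0]},{"gripper":85,"travel":[0,0,35],"twist":[0,0,0]},{"gripper":85,"travel":[0,0,18],"twist":[0,0,0]},{"gripper":85,"travel":[0,0,10],"twist":[0,0,0]},{"gripper":85,"travel":[0,0,0],"twist":[0,0,0]},{"gripper":20,"travel":[0,0,0],"twist":[0,0,0]},{"gripper":20,"travel":[0,0,0],"twist":[0,0,0]},{"gripper":20,"travel":[0,0,0],"twist":[0,0,0]},{"gripper":20,"travel":[0,0,0],"twist":[0,0,0]},{"gripper":20,"travel":[0,0,0],"twist":[0,0,0]},{"gripper":20,"travel":[0,0,0],"twist":[0,0,0]}]' 40
```

```text
time: 4.88
ee_pos: [0.4934, 0.1534, 0.0289]
tcp_rot: [180.0, 0.1, -172.5]
wrist_force: [-0.7, -0.6, 5.6]
opening: 0.0353
grasp_force: 41.3
```

```bash
python3 -m crank '[{"gripper":20,"travel":[0,0,-15],"twist":[0,0,0]},{"gripper":20,"travel":[0,0,-30],"twist":[0,0,0]},{"gripper":20,"travel":[0,0,-30],"twist":[0,0,0]},{"gripper":20,"travel":[0,0,-15],"twist":[0,0,0]},{"gripper":20,"travel":[0,0,0],"twist":[0,0,0]},{"gripper":20,"travel":[0,0,0],"twist":[0,0,0.1]},{"gripper":20,"travel":[0,0,0],"twist":[0,0,0.15]},{"gripper":20,"travel":[0,0,0],"twist":[0,0,0.13]},{"gripper":20,"travel":[0,0,0],"twist":[0,0,0.076]},{"gripper":20,"travel":[0,0,0],"twist":[0,0,0]},{"gripper":20,"travel":[0,0,0],"twist":[0,0,0]}]'
python3 err.py .4982 -.085 .109 161.4
```

```text
time: 6.25
ee_pos: [0.4926, 0.1531, 0.1174]
tcp_rot: [-180.0, -0.1, 161.4]
wrist_force: [0.6, 0.8, -1.7]
opening: 0.036
grasp_force: 40.5
[ -81.1 -224.     8.4] [-0.0007 -0.001   0.0005] [17.3 -0.4 -8.  82.4  0.  35.8]
```

```bash
python3 -m crank '[{"gripper":20,"travel":[-6,-15,0],"twist":[0,0,0]},{"gripper":20,"travel":[-12,-34,0],"twist":[0,0,0]},{"gripper":20,"travel":[-15,-42,0],"twist":[0,0,0]},{"gripper":20,"travel":[-15,-42,0],"twist":[0,0,0]},{"gripper":20,"travel":[-15,-42,0],"twist":[0,0,0]},{"gripper":20,"travel":[-12,-34,0],"twist":[0,0,0]},{"gripper":20,"travel":[-6,-15,0],"twist":[0,0,0]},{"gripper":20,"travel":[0,0,0],"twist":[0,0,0]},{"gripper":20,"travel":[0,0,0],"twist":[0,0,0]}]'
python3 err.py .4982 -.085 .109 161.4
python3 - <<'E'
from h import *
for n in("side","wrist"):
    im=bot.camera(n);c=im[160:310,230:430] if n=="side" else im
    cv2.imwrite(f"pics/{n}3.png",cv2.resize(c[:,:,::-1],None,fx=4 if n=="side" else 1.5,fy=4 if n=="side" else 1.5,interpolation=cv2.INTER_CUBIC))
E
```

```text
time: 7.38
ee_pos: [0.498, -0.0843, 0.1181]
tcp_rot: [180.0, -0.0, 161.4]
wrist_force: [-0.0, 0.4, -1.1]
opening: 0.0359
grasp_force: 40.7
[-0.5 -0.6  9.1] [ 0.0003 -0.0002 -0.0005] [-9.6 -1.9 -9.5 82.4  0.   9. ]
```

View pics/wrist3.png

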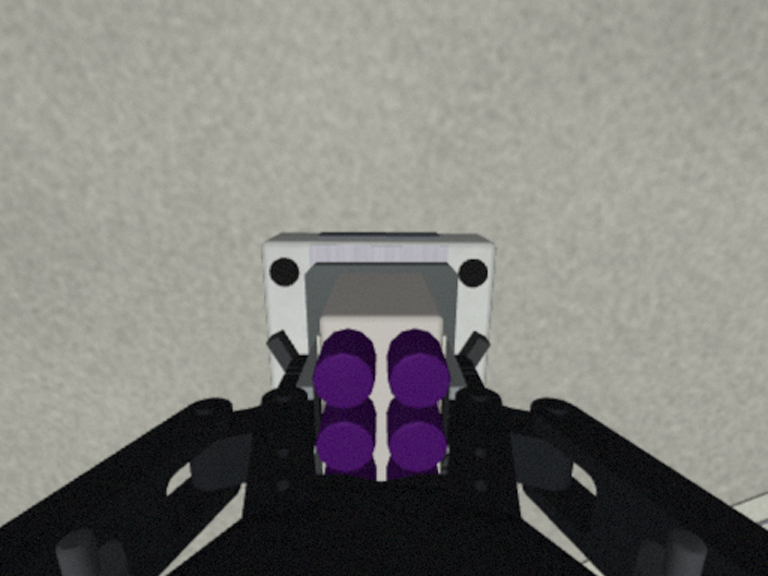

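The wrist view shows the rack square and nearly centred over the open top. The foot edges are at columns 305 and 456, and the mixer's are at 263 and 494, so the mixer centre lies about 1 mm toward tool -y. I'll correct by 1 mm and lower the rack.

```bash
python3 -m crank '[{"gripper":20,"travel":[0,-1,15],"twist":[0,0,0]},{"gripper":20,"travel":[0,0,15],"twist":[0,0,0]},{"gripper":20,"travel":[0,0,10],"twist":[0,0,0]},{"gripper":20,"travel":[0,0,6],"twist":[0,0,0]},{"gripper":20,"travel":[0,0,0],"twist":[0,0,0]},{"gripper":20,"travel":[0,0,0],"twist":[0,0,0]}]'
python3 -m crank '[{"gripper":20,"travel":[0,0,1],"twist":[0,0,0]},{"gripper":20,"travel":[0,0,0.7],"twist":[0,0,0]},{"gripper":20,"travel":[0,0,0.5],"twist":[0,0,0]},{"gripper":20,"travel":[0,0,0],"twist":[0,0,0]},{"gripper":20,"travel":[0,0,0],"twist":[0,0,0]}]'
```

```text
time: 8.22
ee_pos: [0.4979, -0.0859, 0.0726]
tcp_rot: [180.0, 0.0, 161.3]
wrist_force: [-0.6, -0.3, -1.7]
opening: 0.0354
grasp_force: 40.7
time: 8.85
ee_pos: [0.4977, -0.0858, 0.0699]
tcp_rot: [180.0, -0.0, 161.3]
wrist_force: [-0.6, 0.2, -1.1]
opening: 0.0353
grasp_force: 40.7
```

```bash
python3 -m crank '[{"gripper":20,"travel":[0,0,0.5],"twist":[0,0,0]},{"gripper":20,"travel":[0,0,0.5],"twist":[0,0,0]},{"gripper":20,"travel":[0,0,0],"twist":[0,0,0]},{"gripper":20,"travel":[0,0,0],"twist":[0,0,0]}]'
```

```text
time: 9.35
ee_pos: [0.4977, -0.0859, 0.0689]
tcp_rot: [-180.0, -0.0, 161.3]
wrist_force: [-0.4, -0.1, -1.1]
opening: 0.0359
grasp_force: 40.8
```

```bash
python3 -m crank '[{"gripper":20,"travel":[0,0,0.5],"twist":[0,0,0]},{"gripper":20,"travel":[0,0,0],"twist":[0,0,0]},{"gripper":20,"travel":[0,0,0],"twist":[0,0,0]}]'
```

```text
time: 9.72
ee_pos: [0.4979, -0.0859, 0.0689]
tcp_rot: [180.0, 0.0, 161.3]
wrist_force: [-1.3, 0.0, 5.3]
opening: 0.0355
grasp_force: 41.3
```

The foot rests on the top with about 5 N. I'll push in gently and watch the side force.

```bash
python3 -m crank '[{"gripper":20,"travel":[-4,0,0],"twist":[0,0,0]},{"gripper":20,"travel":[-6,0,0],"twist":[0,0,0]},{"gripper":20,"travel":[-6,0,0],"twist":[0,0,0]},{"gripper":20,"travel":[-6,0,0],"twist":[0,0,0]},{"gripper":20,"travel":[-6,0,0],"twist":[0,0,0]},{"gripper":20,"travel":[-4,0,0],"twist":[0,0,0]},{"gripper":20,"travel":[0,0,0],"twist":[0,0,0]},{"gripper":20,"travel":[0,0,0],"twist":[0,0,0]}]'
python3 -m crank '[{"gripper":20,"travel":[-5,0,0],"twist":[0,0,0]},{"gripper":20,"travel":[-6,0,0],"twist":[0,0,0]},{"gripper":20,"travel":[-6,0,0],"twist":[0,0,0]},{"gripper":20,"travel":[-6,0,0],"twist":[0,0,0]},{"gripper":20,"travel":[-5,0,0],"twist":[0,0,0]},{"gripper":20,"travel":[0,0,0],"twist":[0,0,0]},{"gripper":20,"travel":[0,0,0],"twist":[0,0,0]}]'
python3 err.py .61846 -.12615 .069 161.4
```

```text
time: 10.72
ee_pos: [0.5287, -0.0963, 0.0689]
tcp_rot: [180.0, 0.1, 161.3]
wrist_force: [1.2, -0.7, 5.6]
opening: 0.0354
grasp_force: 41.5
time: 11.6
ee_pos: [0.555, -0.1056, 0.0689]
tcp_rot: [-180.0, 0.1, 161.3]
wrist_force: [-0.0, -2.3, 5.6]
opening: 0.0354
grasp_force: 41.6
[-66.7   0.8   0. ] [-0.0005  0.0013 -0.0016] [-10.8   6.9  -5.8  77.2  -0.    7.9]
```

```bash
python3 -m crank '[{"gripper":20,"travel":[-4,0,0],"twist":[0,0,0]},{"gripper":20,"travel":[-6,0,0],"twist":[0,0,0]},{"gripper":20,"travel":[-6,0,0],"twist":[0,0,0]},{"gripper":20,"travel":[-6,0,0],"twist":[0,0,0]},{"gripper":20,"travel":[-6,0,0],"twist":[0,0,0]},{"gripper":20,"travel":[0,0,0],"twist":[0,0,0]}]'
python3 -m crank '[{"gripper":20,"travel":[-6,0,0],"twist":[0,0,0]},{"gripper":20,"travel":[-6,0,0],"twist":[0,0,0]},{"gripper":20,"travel":[-6,0,0],"twist":[0,0,0]},{"gripper":20,"travel":[-5,0,0],"twist":[0,0,0]},{"gripper":20,"travel":[-5,0,0],"twist":[0,0,0]},{"gripper":20,"travel":[0,0,0],"twist":[0,0,0]},{"gripper":20,"travel":[0,0,0],"twist":[0,0,0]}]'
python3 err.py .61846 -.12615 .069 161.4
```

```text
time: 12.35
ee_pos: [0.5817, -0.1146, 0.0689]
tcp_rot: [-180.0, 0.1, 161.3]
wrist_force: [1.1, -2.5, 5.8]
opening: 0.0355
grasp_force: 41.6
time: 13.22
ee_pos: [0.6081, -0.1235, 0.0689]
tcp_rot: [-180.0, 0.1, 161.3]
wrist_force: [1.3, -3.7, 6.6]
opening: 0.0355
grasp_force: 41.6
[-10.7   0.9  -0.1] [-0.0006  0.0014 -0.0015] [-11.5  14.4   2.8  78.4  -0.    7.2]
```

Now the last stretch, in small steps until it meets the end stop.

```bash
python3 -m crank '[{"gripper":20,"travel":[-3,0,0],"twist":[0,0,0]},{"gripper":20,"travel":[-3,0,0],"twist":[0,0,0]},{"gripper":20,"travel":[-3,0,0],"twist":[0,0,0]},{"gripper":20,"travel":[0,0,0],"twist":[0,0,0]},{"gripper":20,"travel":[0,0,0],"twist":[0,0,0]}]'
python3 -m crank '[{"gripper":20,"travel":[-1,0,0],"twist":[0,0,0]},{"gripper":20,"travel":[-1,0,0],"twist":[0,0,0]},{"gripper":20,"travel":[0,0,0],"twist":[0,0,0]},{"gripper":20,"travel":[0,0,0],"twist":[0,0,0]}]'
python3 err.py .61846 -.12615 .069 161.4
```

```text
time: 13.85
ee_pos: [0.6165, -0.126, 0.0689]
tcp_rot: [180.0, 0.1, 161.3]
wrist_force: [0.8, -0.8, 6.3]
opening: 0.0355
grasp_force: 41.7
time: 14.35
ee_pos: [0.6181, -0.1265, 0.0689]
tcp_rot: [180.0, 0.0, 161.3]
wrist_force: [-1.6, 0.2, 7.4]
opening: 0.0351
grasp_force: 41.8
[-0.2  0.4 -0.1] [ 0.0001  0.0004 -0.0011] [-11.6  15.9   4.6  78.7   0.    7.1]
```

```bash
python3 -m crank '[{"gripper":20,"travel":[-0.8,0,0],"twist":[0,0,0]},{"gripper":20,"travel":[0,0,0],"twist":[0,0,0]},{"gripper":20,"travel":[0,0,0],"twist":[0,0,0]}]'
python3 err.py .61846 -.12615 .069 161.4
python3 - <<'E'
from h import *
im=bot.camera("side");cv2.imwrite("pics/side4.png",cv2.resize(im[140:290,270:470,::-1],None,fx=4,fy=4,interpolation=cv2.INTER_CUBIC))
E
```

```text
time: 14.72
ee_pos: [0.6183, -0.1265, 0.069]
tcp_rot: [180.0, -0.0, 161.3]
wrist_force: [-4.8, 1.3, 8.8]
opening: 0.0357
grasp_force: 42.0
[-0.   0.4 -0. ] [ 0.0001 -0.0008 -0.0012] [-11.6  16.    4.7  78.8   0.    7.1]
```

View pics/side4.png

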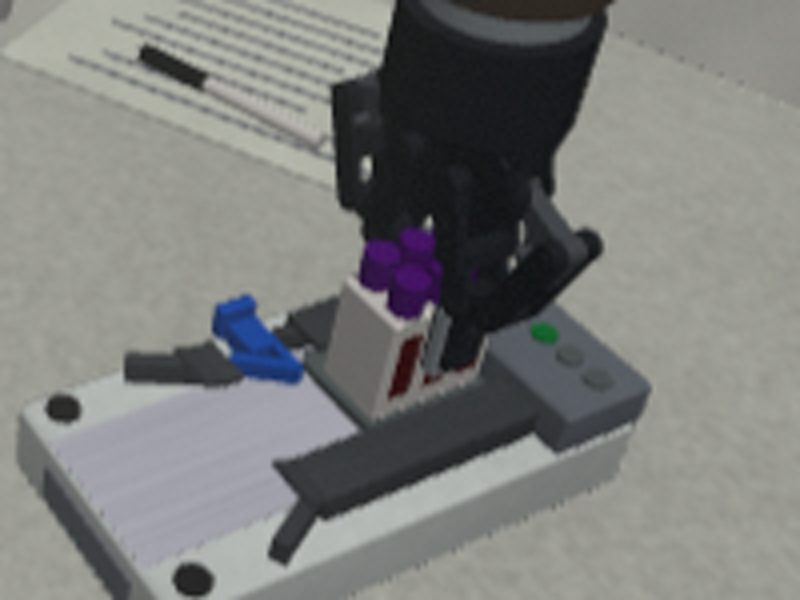

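The side view shows the rack home against the console. The blue catch tip is across the channel behind the foot, at (301,375), which is its original shut position relative to the mixer corner. The end-stop force is about 5 N. Now I'll release and rise.

```bash
python3 -m crank '[{"gripper":20,"travel":[0.6,0,-0.5],"twist":[0,0,0]},{"gripper":60,"travel":[0,0,0],"twist":[0,0,0]},{"gripper":70,"travel":[0,0,0],"twist":[0,0,0]},{"gripper":70,"travel":[0,0,0],"twist":[0,0,0]},{"gripper":70,"travel":[0,0,0],"twist":[0,0,0]},{"gripper":70,"travel":[0,0,-10],"twist":[0,0,0]},{"gripper":70,"travel":[0,0,-30],"twist":[0,0,0]},{"gripper":70,"travel":[0,0,-50],"twist":[0,0,0]},{"gripper":70,"travel":[0,0,-50],"twist":[0,0,0]},{"gripper":70,"travel":[0,0,-40],"twist":[0,0,0]},{"gripper":70,"travel":[30,0,0],"twist":[0,0,0]},{"gripper":70,"travel":[0,0,0],"twist":[0,0,0]}]'
python3 - <<'E'
from h import *
a=bot.camera("side");b=bot.camera("wrist")
o=np.hstack([cv2.resize(a[140:290,270:470],(400,300)),cv2.resize(b,(400,300))])
cv2.imwrite("pics/end.png",o[:,:,::-1])
X=proj(cam("wrist"),[[.61846,-.12615,.12]]);print(X)
k=cam("wrist");P=np.array([atz(k,c,.118) for c,_ in purple(b)[0]]);print(P.round(4).tolist(),P.mean(0))
E
```

```text
time: 16.27
ee_pos: [0.5891, -0.1167, 0.2508]
tcp_rot: [180.0, 0.1, 161.3]
wrist_force: [0.5, 0.0, -0.1]
opening: 0.0702
grasp_force: 0.0
[[252.89321538 214.56686206]]
[[0.6133, -0.1333, 0.118], [0.6198, -0.1157, 0.118]] [ 0.61654653 -0.12448844  0.118     ]
```

View pics/end.png

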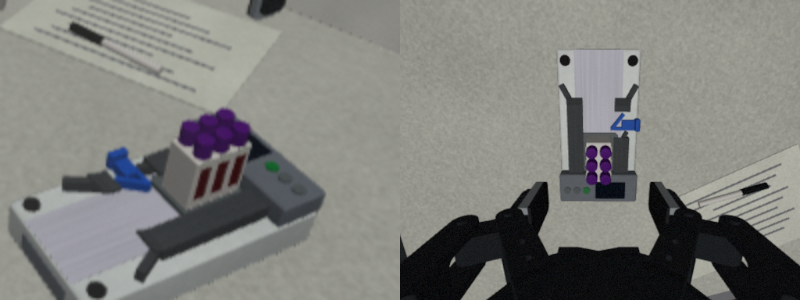

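The end view shows the rack upright and free against the console, with the catch tip behind the foot and the gripper clear.

```bash
python3 -c "
from workcell import bot
print(bot.job_done())"
```

```text
the job is handed in; nothing more can be done
None
```

The purple-capped rack is pushed in against the mixer's end stop with the tubes upright and the blue catch shut behind it; the gripper has let go and is clear, the yellow rack was not touched, and the job is handed in at about 16 s.

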